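# Hold the price scanner over the pencil tin's barcode

## Task

A customer wants the price of the long flat pencil tin in the wire basket. Take the hand scanner by its handle out of its stand, carry it across over the top of the notebook rack without bumping anything, and hold it upright about 2 cm above the barcode tag on the long tin (not the one on the round tin), its head centred over the tag with its long side running the same way as the row of bars. The job ends there, with you still holding the scanner steady in the air, touching neither the tins nor the basket; leave everything else where it is.

Things in the scene. Friction and masses are not known exactly. Their poses are not given: they have to be found in the camera images.
- scanner: Loose hand scanner, 0.13-0.25 kg, head down in its stand. Black head 80 (x) x 36 (y) x 28 mm high at the bottom, neck 56 x 30 mm up to z = 42, then a grey handle 34 (x) x 26 (y) mm up to z = 135 mm. Origin: centre of the reading window on the head's underside; x along the head's long side, z up the handle. Grip the handle across its 26 mm (y) near z = 98 mm. The head's two ends are equivalent.
- stand: Fixed grey stand, 104 (x) x 60 (y) x 26 mm high, left or right of the rack, turned up to 0.6 rad. Its recess, 86 x 42 mm and 20 mm deep (floor 6 mm thick), open on top, holds the scanner's head with 3 mm play all round; the scanner lifts straight up out of it. Origin: centre of the underside; x along its long side, z up.
- basket: Fixed white wire basket, 210 (x) x 245 (y) mm, rim 57 mm above the table, on the rack's other side from the stand, turned up to 0.35 rad. Floor 4 mm thick; a 32 mm high wire divider along x makes two equal compartments (centres at y = +60 and -60 mm), one with the long tin, one with the round tin, either way round. Origin: centre of the underside, z up.
- long_tin: Loose plain metal pencil tin, a long flat box 180 (x) x 60 (y) x 25 mm high, lying in the basket. Origin: centre of the underside; x along its length, z up. A white tag with black bars lies on the middle of its top.
- long_tin_tag (a point): The target: centre of the barcode tag on top of the long tin, 26 mm above the tin's underside and about 30 mm above the table. White paper 52 (x) x 30 (y) mm; on it a row of black bars, the row 40 mm long along x, the bars 18 mm long along y. Axes as the tin's: x along the tin's length, z up.
- round_tin: Loose plain metal round tin, diameter 87 mm, 30 mm high, with a tag of the same kind on top, lying in the other compartment of the basket. Not the one to read. Origin: centre of the underside, z up.
- rack: Fixed dark steel rack of notebooks standing on edge, 240 (x) x 90 (y) mm, 131 mm high at the notebooks' top edges, standing between the stand and the basket with its length pointing roughly away from the robot. Origin: centre of the underside on the table, x along its length, z up.
- pencil_cup: Loose white cup with pencils, diameter 72 mm, 95 mm high (pencils up to 165 mm), beyond the far end of the rack; a bystander. Origin: centre of the underside.
- stapler: Loose black stapler, 130 x 36 x 48 mm, beyond the basket or stand on the left; a bystander. Origin: centre of the underside.
- tape_dispenser: Loose grey tape dispenser, 130 x 50 x 78 mm, beyond the basket or stand on the right; a bystander. Origin: centre of the underside.
There are look-alikes about, which are no part of the job. Leave any green or turquoise look-alike of the scanner alone.

How it is judged:
By the outcome, as a careful person would: the job done as asked, in the order asked, and still so for the second after the job is handed in, while the arm keeps its last pose, push and grip.
It also fails if it takes over 48 s, if anything falls off the work surface, if the arm or the gripper's body presses on something with over 40 N, if the wrist force passes 120 N, or if a joint passes its speed limit or range.

## Robot

A 7-joint arm with a two-finger parallel gripper is mounted at the origin on the work surface. World frame = base frame: x ahead of the robot, y to its left, z up, the work surface at z = 0. Lengths are in m, angles in rad, forces in N, time in s.
With the tool pointing down it reaches from about 0.4 to 0.9 m from the base axis. Payload 5.5 kg.
Tool frame: the origin (TCP) lies at the very end of the fingers, on their centre line; the grasp point (between the pads) lies 19 mm behind it (grasp_offset is the distance from the TCP to the grasp point, in m); z points along the fingers, y is the line along which they close (so a half turn about z gives the same grasp; the last joint's range is limited). The gripper opens to 85 mm and grips with 20 to 120 N. Pads are 22 mm wide; open, the fingers measure 114 mm over their backs; the gripper's body (76 mm by 85 mm) begins 54 mm behind the grasp point. The pads swing forward as they close: fully open they stand 13 mm farther back than shut.
Start: joints at [1.579, 0.501, -0.427, 1.55, 0.221, 1.138, -0.21], TCP at [0.164, -0.629, 0.231] pointing down, gripper open.
Joint ranges: [-2.88, 2.88], [-0.31, 2.03], [-1.54, 1.56], [0.2, 2.42], [-1.41, 4.55], [0.19, 2.02], [-2.57, 2.57]. Speed limits (rad/s): [2.57, 2.57, 3.14, 3.14, 3.14, 3.14, 3.14].

## Interface

Orientations are given as a unit quaternion [x, y, z, w].
In Python, from cell import get_state, camera, finish_job, grasp_offset gives the robot as it stands.
- The arm moves only by the shell command python3 -m creep 'ROWS' [FORCE]. ROWS is JSON, a list of rows, each an object with "delta_pos": the shift along the tool's x, y, z in m, a list of three; "twist": the turn about the tool's z in rad; "hand": the finger opening in m, from 0 to 0.0854. In form: [{"delta_pos": [x, y, z], "twist": twist, "hand": hand}, ...]. A call has exactly 8 rows; each row is the pose to reach, as a shift and turn from the pose commanded when the call began, along the tool's axes at that moment; what a row does not reach only later rows make up. A row lasts 1/8 s, in which the tool goes at most 62.5 mm and 10.7 degrees, less where a joint would pass 70% of its speed; a pose out of reach is approached as far as the arm can. A call with a gripper value outside its range is refused whole. The fingers move at their own pace and stop on an object; FORCE is the grip in N (left out, the last holds). Time passes only in rows, so rows that repeat a pose let the fingers close, or fill a call up. It gives the time, the measured TCP pose, the force, the opening and the grip force at its end, in the units of the state.
- get_state(): the state, without advancing time (a new reading comes with each control period).
- camera(name): name is "scene" or "top"; returns a dict with "color" (420x560x3 uint8, red, green, blue), "mtx" (3x3 intrinsics, pixels), "R" (3x3) and "t" (3): a world point X has camera coordinates R X + t. Camera axes: x right, y down, z forward; pixel columns grow to the right and rows downward; lengths in m; the calibration is good to about 2 mm. A picture is of the moment at which its call begins. There is no depth.
- finish_job(): hands the job in; it is judged then, once.
The state is a dict: "t": time; "joints": joint angles; "qd": joint speeds; "joint_torque": joint torques, N m; "position": TCP position; "orientation": TCP orientation; "ft_force": force on the tool from outside, world axes, zero at the start; "torque": the same for the moment, N m; "grip_width": finger opening in m; "grasp_force": force on a finger pad.
Only numpy, scipy, OpenCV 4.12 (cv2) and the standard library are available. Lean on these libraries where they do the work, as an engineer would, in place of code of your own. Each camera call takes 0.05 s, during which the arm holds its last target. There are 200 camera calls.

## Working session

There is one attempt and no reset: what is moved stays moved. The work goes in short steps, Python scripts to look and compute and a shell command to move; the robot and the scene stay as the last step left them, time stands still between calls to the robot, and variables do not carry over. Pictures are saved under pics/ and viewed, at most 10 in all, crops included, and the job is handed in when it is done.

```bash
mkdir -p pics
python3 - <<'E'
from cell import get_state,camera,grasp_offset
import cv2,numpy as np
s=get_state();print({k:np.round(v,3).tolist() for k,v in s.items()},grasp_offset)
for n in("scene","top"):
    c=camera(n);cv2.imwrite(f"pics/{n}0.png",cv2.cvtColor(c["color"],cv2.COLOR_RGB2BGR))
    print(n,c["mtx"].tolist(),np.round(c["R"],4).tolist(),c["t"])
    np.savez(f"pics/{n}0.npz",**c)
E
```

```text
{'t': 0.0, 'joints': [1.579, 0.502, -0.427, 1.551, 0.221, 1.138, -0.21], 'qd': [0.0, 0.001, 0.002, 0.0, 0.0, -0.001, -0.001], 'joint_torque': [-0.0, -56.951, -5.816, -28.093, 0.011, 0.012, 0.0], 'position': [0.164, -0.628, 0.23], 'orientation': [0.992, 0.127, -0.0, -0.001], 'ft_force': [0.473, -0.074, 0.834], 'torque': [-0.024, 0.016, -0.065], 'grasp_force': 0.0, 'grip_width': 0.085} 0.0187
scene [[496.1315335026267, 0.0, 286.06968064123544], [0.0, 496.1315335026267, 199.95447737143175], [0.0, 0.0, 1.0]] [[0.4904, 0.8712, 0.0224], [0.5427, -0.2851, -0.79], [-0.6819, 0.3996, -0.6127]] [-0.29474703 -0.26665344  1.40104485]
top [[408.7008920566217, 0.0, 277.1393892224633], [0.0, 408.7008920566217, 212.8344129968059], [0.0, 0.0, 1.0]] [[0.1024, -0.9947, -0.0033], [-0.9732, -0.0996, -0.2071], [0.2057, 0.0244, -0.9783]] [-0.03751747  0.59115441  0.7149098 ]
```

View pics/scene0.png

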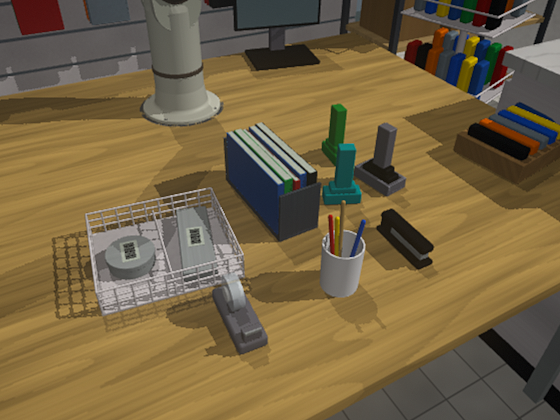

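View pics/top0.png

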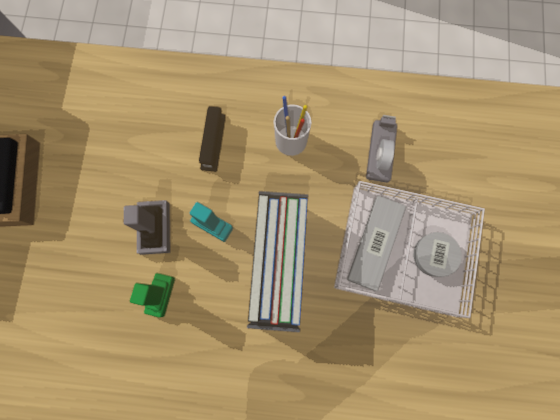

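The scanner (grey handle, black head) stands in its stand at scene ≈(385,160) and top ≈(150,225). The green and turquoise look-alikes are next to it. The long tin is in the basket's rack-side half, with its tag at scene (195,236) and top (378,242). I'll enlarge both areas.

Run:
```python
import cv2,numpy as np
s=cv2.imread("pics/scene0.png");t=cv2.imread("pics/top0.png")
def crop(im,x,y,w,h,k):
    o=cv2.resize(im[y:y+h,x:x+w],None,fx=k,fy=k,interpolation=cv2.INTER_CUBIC)
    for i in range(0,w,10): cv2.putText(o,str(x+i),(i*k,8),0,.3,(0,0,255));cv2.line(o,(i*k,10),(i*k,14),(0,0,255))
    for i in range(10,h,10): cv2.putText(o,str(y+i),(0,i*k+3),0,.3,(0,0,255));cv2.line(o,(20,i*k),(24,i*k),(0,0,255))
    return o
a=np.hstack([crop(s,350,115,60,85,6),crop(t,115,185,70,85,6)]);cv2.imwrite("pics/scan.png",a)
b=np.hstack([crop(s,165,200,60,80,6),crop(t,345,190,70,80,6)]);cv2.imwrite("pics/tin.png",b)
```

```text
(no output)
```

View pics/scan.png

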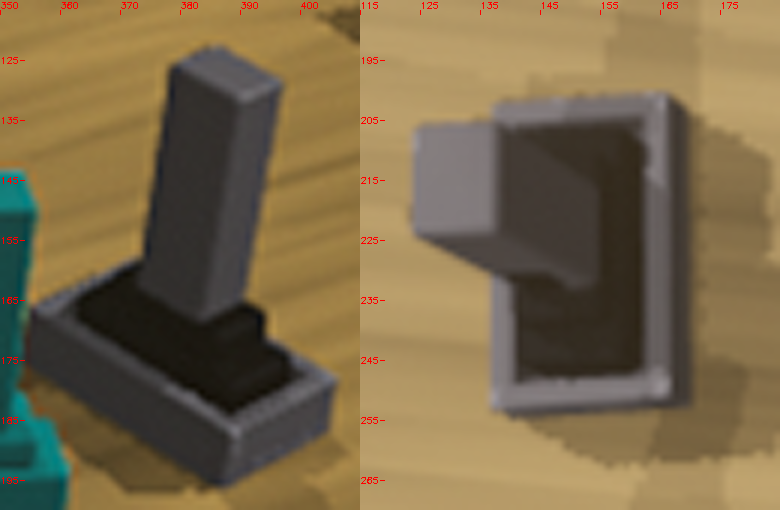

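View pics/tin.png

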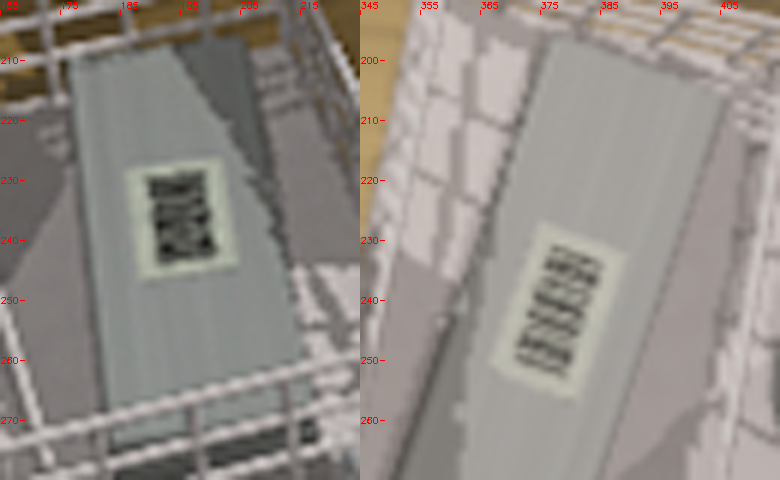

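The scanner handle's top face has corners at top view (124.5,206), (138.2,205.2), (138.2,223.7), (124.2,224.2), and scene view (397,129), (390,132), (378,126), (385.5,123). I read the tag and stand rim corners the same way. Next I'll triangulate them all.

```bash
cat > h.py <<'E'
import cv2,numpy as np
C={n:dict(np.load(f"pics/{n}0.npz")) for n in("scene","top")}
P={n:c["mtx"]@np.c_[c["R"],c["t"]] for n,c in C.items()}
def tri(s,t):
    X=cv2.triangulatePoints(P["scene"],P["top"],np.float64(s).T,np.float64(t).T);return (X[:3]/X[3]).T
def at(n,p,z):
    p=np.float64(p);c=C[n];d=(c["R"].T@np.linalg.inv(c["mtx"])@np.c_[p,np.ones(len(p))].T).T
    o=-c["R"].T@c["t"];return o+d*((z-o[2])/d[:,2])[:,None]
def proj(n,X): 
    x=P[n]@np.r_[X,1];return x[:2]/x[2]
E
python3 - <<'E'
from h import *
np.set_printoptions(precision=4,suppress=True)
ang=lambda a:np.arctan2(a[1],a[0])
hs=[(397.3,128.8),(390,132),(378.3,125.8),(385.5,122.8)];ht=[(124.5,206),(138.2,205.2),(138.2,223.7),(124.2,224.2)]
ts=[(204.8,244.2),(188.7,246.7),(185.8,228),(201.5,225.8)];tt=[(375.5,226.7),(389.5,231.7),(380.5,256.3),(366.7,251)]
for nm,s,t in(("handle",hs,ht),("tag",ts,tt)):
    X=tri(s,t);print(nm,X.mean(0),X.tolist())
    for n,p in(("scene",s),("top",t)):
        Y=at(n,p,X[:,2].mean());l=Y[0]+Y[1]-Y[2]-Y[3];print(n,Y.mean(0),"long dir",ang(l),"len",np.linalg.norm(l)/2)
R=at("top",[(137.2,202.2),(166.2,200.8),(166.3,251.3),(137,253)],.026)
print("stand",R.mean(0),ang(R[0]+R[1]-R[2]-R[3]));
R=at("scene",[(355.5,166.7),(389.7,186.7),(406.2,177.8)],.026);print("stand s",(R[0]+R[2])/2,ang(R[1]-R[0]))
# tin long edge
e=at("top",[(438-360,0)],.03) if 0 else None
print("tcp yaw",ang(cv2.Rodrigues(np.zeros(3))[0][0]))
# rack top corners
k=at("top",[(259,193),(307,196),(299,331),(248,328)],.131);print("rack",k)
k=at("top",[(357,184),(484,206),(471,316),(338,292)],.057);print("basket",k)
from scipy.spatial.transform import Rotation as Ro
from cell import get_state
s=get_state();print(Ro.from_quat(s["orientation"]).as_matrix(),s["position"])
E
```

```text
handle [0.5488 0.2718 0.1358] [[0.5628342539548233, 0.2862123240335025, 0.13559157227287072], [0.566757241300302, 0.26311444293192404, 0.13590894639392787], [0.5346242073287699, 0.25738167783931365, 0.13605738724791264], [0.5309284034407958, 0.28041121335930275, 0.13579696160570026]]
scene [0.5487 0.2736 0.1358] long dir 0.18009464688305712 len 0.03275677397234619
top [0.5476 0.2698 0.1358] long dir 0.16850227379644628 len 0.032221879764502206
tag [ 0.5632 -0.1764  0.0278] [[0.5921129687357107, -0.1693882074746186, 0.027483164507245212], [0.5847548236226742, -0.1975578905657459, 0.027557596210204763], [0.5340873998840283, -0.18342682603220406, 0.02795407821160598], [0.5419906154169399, -0.15534097543667091, 0.02821196962775054]]
scene [ 0.564  -0.1753  0.0278] long dir -0.261120609825494 len 0.05316602891522087
top [ 0.5625 -0.1783  0.0278] long dir -0.28842386819336385 len 0.05207094724414008
stand [0.5467 0.268  0.026 ] 0.1652422373911345
stand s [0.5553 0.2684 0.026 ] 0.20709338593141516
tcp yaw 0.0
rack [[ 0.6093  0.0564  0.131 ]
 [ 0.6125 -0.0274  0.131 ]
 [ 0.3854 -0.0342  0.131 ]
 [ 0.3816  0.0489  0.131 ]]
basket [[ 0.6656 -0.1251  0.057 ]
 [ 0.6466 -0.3698  0.057 ]
 [ 0.4385 -0.346   0.057 ]
 [ 0.4565 -0.1032  0.057 ]]
[[ 0.9677  0.2521 -0.0004]
 [ 0.2521 -0.9677  0.0018]
 [ 0.0001 -0.0018 -1.    ]] [ 0.1636 -0.6284  0.2303]
```

```bash
python3 -m creep '[{"delta_pos":[0.03,-0.015,-0.02],"twist":0,"hand":0.08},{"delta_pos":[0.08,-0.045,-0.05],"twist":0,"hand":0.08},{"delta_pos":[0.13,-0.075,-0.07],"twist":0,"hand":0.08},{"delta_pos":[0.18,-0.105,-0.07],"twist":0,"hand":0.08},{"delta_pos":[0.23,-0.135,-0.07],"twist":0,"hand":0.08},{"delta_pos":[0.28,-0.16,-0.07],"twist":0,"hand":0.08},{"delta_pos":[0.33,-0.19,-0.07],"twist":0,"hand":0.08},{"delta_pos":[0.38,-0.22,-0.07],"twist":0,"hand":0.08}]' 20
cat > d.py <<'E'
import sys,numpy as np
from cell import get_state
from scipy.spatial.transform import Rotation as Ro
s=get_state();R=Ro.from_quat(s["orientation"]).as_matrix();x,y,z,yaw=map(float,sys.argv[1:])
print("t",s["t"],"pos",np.round(s["position"],4),"tool delta",np.round(R.T@(np.array([x,y,z])-s["position"]),4),"twist",round(np.arctan2(R[1,0],R[0,0])-yaw,4),"tilt",np.round(R[:,2],4),"j",np.round(s["joints"],2),"F",np.round(s["ft_force"],1))
E
python3 d.py 0.549 0.271 0.30 0.172
```

```text
t: 1.1
position: [0.4769, -0.3189, 0.301]
orientation: [0.992, 0.127, -0.0, -0.0]
ft_force: [0.8, 0.4, 0.6]
grip_width: 0.08
grasp_force: 0.0
t 1.1 pos [ 0.4769 -0.3189  0.301 ] tool delta [ 0.2182 -0.5528  0.001 ] twist 0.0824 tilt [-4.e-04  0.e+00 -1.e+00] j [ 1.04  0.33 -0.63  1.66  0.2   1.22 -0.95] F [0.8 0.4 0.6]
```

```bash
python3 -m creep '[{"delta_pos":[0.01,-0.025,0],"twist":0.01,"hand":0.08},{"delta_pos":[0.03,-0.075,0],"twist":0.02,"hand":0.08},{"delta_pos":[0.05,-0.125,0],"twist":0.04,"hand":0.08},{"delta_pos":[0.07,-0.175,0],"twist":0.06,"hand":0.08},{"delta_pos":[0.09,-0.225,0],"twist":0.08,"hand":0.08},{"delta_pos":[0.11,-0.275,0],"twist":0.083,"hand":0.08},{"delta_pos":[0.13,-0.325,0],"twist":0.083,"hand":0.08},{"delta_pos":[0.145,-0.365,0],"twist":0.083,"hand":0.08}]'
python3 d.py 0.549 0.271 0.30 0.172
```

```text
t: 2.1
position: [0.5241, 0.0718, 0.3012]
orientation: [0.996, 0.087, -0.0, -0.0]
ft_force: [0.7, -0.0, 0.4]
grip_width: 0.0801
grasp_force: 0.0
t 2.1 pos [0.5241 0.0718 0.3012] tool delta [ 0.0589 -0.1919  0.0012] twist 0.0013 tilt [-1.e-04  2.e-04 -1.e+00] j [ 0.51  0.28 -0.83  1.76  0.22  1.2  -1.78] F [ 0.7 -0.   0.4]
```

```bash
python3 -m creep '[{"delta_pos":[0.015,-0.04,0],"twist":0,"hand":0.08},{"delta_pos":[0.03,-0.09,0],"twist":0,"hand":0.08},{"delta_pos":[0.045,-0.14,0],"twist":0,"hand":0.08},{"delta_pos":[0.059,-0.175,0],"twist":0,"hand":0.08},{"delta_pos":[0.059,-0.192,0.02],"twist":0,"hand":0.08},{"delta_pos":[0.059,-0.192,0.06],"twist":0,"hand":0.08},{"delta_pos":[0.059,-0.192,0.11],"twist":0,"hand":0.08},{"delta_pos":[0.059,-0.192,0.13],"twist":0,"hand":0.08}]'
python3 d.py 0.549 0.271 0.085 0.172
python3 - <<'E'
from cell import camera
import cv2,numpy as np
s=camera("scene")["color"][60:220,300:460];t=camera("top")["color"][150:310,60:220]
f=lambda i:cv2.resize(i,(400,400),interpolation=cv2.INTER_CUBIC)
cv2.imwrite("pics/above.png",np.hstack([f(s),f(t)])[...,::-1])
E
```

```text
t: 3.1
position: [0.5479, 0.2673, 0.168]
orientation: [0.996, 0.086, -0.003, 0.001]
ft_force: [0.1, 0.1, 0.3]
grip_width: 0.0802
grasp_force: 0.0
t 3.1 pos [0.5479 0.2673 0.168 ] tool delta [ 0.0021 -0.0035  0.0829] twist -0.0 tilt [-0.0049 -0.0025 -1.    ] j [ 0.06  0.59 -0.77  1.7   0.46  1.05 -2.26] F [0.1 0.1 0.3]
```

View pics/above.png

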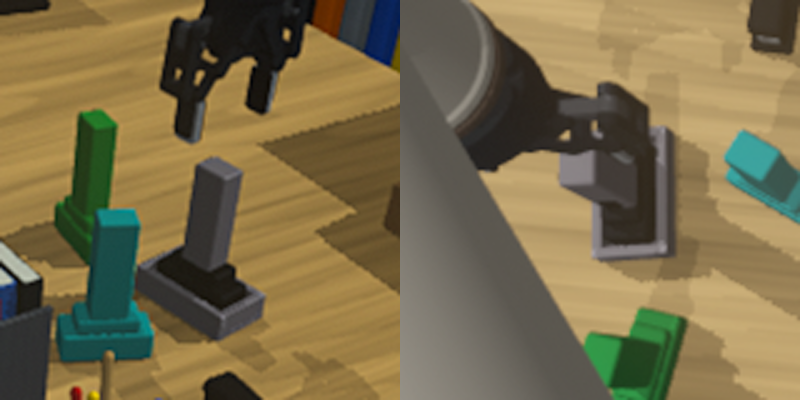

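The open fingers are above and either side of the grey handle, at scene crop ≈(189,135)/(262,108) with the handle top at (219,165). Both look-alikes are clear of them, so I'll descend and re-check before closing.

```bash
python3 -m creep '[{"delta_pos":[0,0,0],"twist":0,"hand":0.08},{"delta_pos":[0,0,0.01],"twist":0,"hand":0.08},{"delta_pos":[0,0,0.02],"twist":0,"hand":0.08},{"delta_pos":[0,0,0.03],"twist":0,"hand":0.08},{"delta_pos":[0,0,0.04],"twist":0,"hand":0.08},{"delta_pos":[0,0,0.05],"twist":0,"hand":0.08},{"delta_pos":[0,0,0.05],"twist":0,"hand":0.08},{"delta_pos":[0,0,0.05],"twist":0,"hand":0.08}]'
python3 d.py 0.549 0.271 0.085 0.172
```

```text
t: 4.2
position: [0.5499, 0.2689, 0.1214]
orientation: [0.996, 0.086, 0.0, -0.0]
ft_force: [0.7, -0.4, 0.2]
grip_width: 0.0801
grasp_force: 0.0
t 4.2 pos [0.5499 0.2689 0.1214] tool delta [-0.0005 -0.0022  0.0364] twist -0.0001 tilt [ 2.e-04  3.e-04 -1.e+00] j [ 0.03  0.64 -0.73  1.73  0.51  0.97 -2.3 ] F [ 0.7 -0.4  0.2]
```

```bash
python3 -m creep '[{"delta_pos":[0,-0.002,0.01],"twist":0,"hand":0.08},{"delta_pos":[0,-0.002,0.02],"twist":0,"hand":0.08},{"delta_pos":[0,-0.002,0.03],"twist":0,"hand":0.08},{"delta_pos":[0,-0.002,0.036],"twist":0,"hand":0.07},{"delta_pos":[0,-0.002,0.036],"twist":0,"hand":0.06},{"delta_pos":[0,-0.002,0.036],"twist":0,"hand":0.05},{"delta_pos":[0,-0.002,0.036],"twist":0,"hand":0.04},{"delta_pos":[0,-0.002,0.036],"twist":0,"hand":0.036}]' 40
python3 d.py 0.549 0.271 0.085 0.172
python3 -m creep '[{"delta_pos":[0,0,0],"twist":0,"hand":0.033},{"delta_pos":[0,0,0],"twist":0,"hand":0.03},{"delta_pos":[0,0,0],"twist":0,"hand":0.027},{"delta_pos":[0,0,0],"twist":0,"hand":0.022},{"delta_pos":[0,0,0],"twist":0,"hand":0.015},{"delta_pos":[0,0,0],"twist":0,"hand":0.01},{"delta_pos":[0,0,0],"twist":0,"hand":0.01},{"delta_pos":[0,0,0],"twist":0,"hand":0.01}]' 45
python3 d.py 0.549 0.271 0.085 0.172
python3 - <<'E'
from cell import camera
import cv2,numpy as np
s=camera("scene")["color"][60:220,300:460];t=camera("top")["color"][150:310,60:220]
f=lambda i:cv2.resize(i,(400,400),interpolation=cv2.INTER_CUBIC)
cv2.imwrite("pics/grip.png",np.hstack([f(s),f(t)])[...,::-1])
E
```

```text
t: 5.2
position: [0.5496, 0.2707, 0.0857]
orientation: [0.996, 0.086, 0.0, -0.0]
ft_force: [0.2, -0.9, 0.3]
grip_width: 0.0361
grasp_force: 0.0
t 5.2 pos [0.5496 0.2707 0.0857] tool delta [-0.0006 -0.0004  0.0007] twist -0.0003 tilt [ 6.e-04  2.e-04 -1.e+00] j [ 0.01  0.69 -0.7   1.75  0.55  0.91 -2.33] F [ 0.2 -0.9  0.3]
t: 6.2
position: [0.5495, 0.2709, 0.0854]
orientation: [0.996, 0.086, 0.0, -0.0]
ft_force: [-0.2, 0.4, 2.0]
grip_width: 0.0258
grasp_force: 44.9
t 6.2 pos [0.5495 0.2709 0.0854] tool delta [-0.0005 -0.0002  0.0004] twist -0.0001 tilt [ 3.e-04  3.e-04 -1.e+00] j [ 0.01  0.69 -0.7   1.75  0.55  0.91 -2.33] F [-0.2  0.4  2. ]
```

View pics/grip.png

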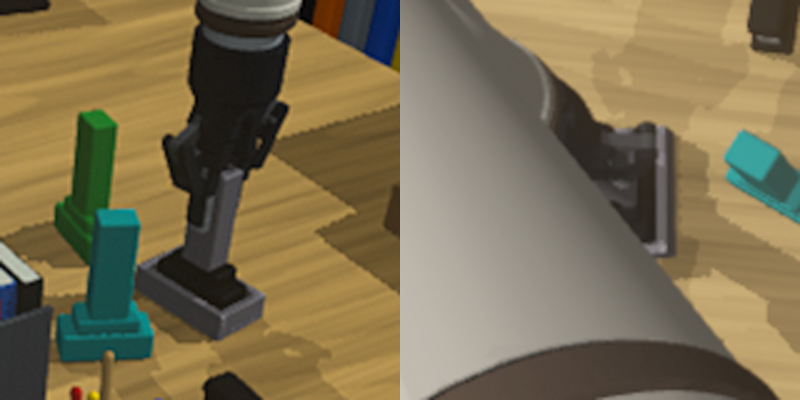

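The pads have closed on the middle of the handle (opening 25.8 mm, 45 N), with the finger at scene crop ≈(202,205) and the scanner still upright in its stand. Now I'll lift it straight up.

```bash
python3 -m creep '[{"delta_pos":[0,0,-0.003],"twist":0,"hand":0.01},{"delta_pos":[0,0,-0.008],"twist":0,"hand":0.01},{"delta_pos":[0,0,-0.014],"twist":0,"hand":0.01},{"delta_pos":[0,0,-0.02],"twist":0,"hand":0.01},{"delta_pos":[0,0,-0.026],"twist":0,"hand":0.01},{"delta_pos":[0,0,-0.032],"twist":0,"hand":0.01},{"delta_pos":[0,0,-0.04],"twist":0,"hand":0.01},{"delta_pos":[0,0,-0.05],"twist":0,"hand":0.01}]'
python3 -m creep '[{"delta_pos":[0,0,-0.015],"twist":0,"hand":0.01},{"delta_pos":[0,0,-0.035],"twist":0,"hand":0.01},{"delta_pos":[0,0,-0.055],"twist":0,"hand":0.01},{"delta_pos":[0,0,-0.075],"twist":0,"hand":0.01},{"delta_pos":[0,0,-0.1],"twist":0,"hand":0.01},{"delta_pos":[0,0,-0.12],"twist":0,"hand":0.01},{"delta_pos":[0,0,-0.14],"twist":0,"hand":0.01},{"delta_pos":[0,0,-0.15],"twist":0,"hand":0.01}]'
python3 d.py 0.5635 -0.1765 0.285 -0.274
```

```text
t: 7.3
position: [0.5493, 0.2706, 0.1358]
orientation: [0.996, 0.086, -0.0, 0.0]
ft_force: [0.6, -0.5, -2.0]
grip_width: 0.0255
grasp_force: 44.5
t: 8.3
position: [0.5498, 0.271, 0.2869]
orientation: [0.996, 0.086, 0.001, -0.0]
ft_force: [0.7, 0.4, -2.7]
grip_width: 0.0254
grasp_force: 44.5
t 8.3 pos [0.5498 0.271  0.2869] tool delta [-0.063   0.4433  0.0017] twist 0.4458 tilt [ 1.5e-03  6.0e-04 -1.0e+00] j [ 0.1   0.47 -0.83  1.58  0.36  1.25 -2.19] F [ 0.7  0.4 -2.7]
```

```bash
python3 -m creep '[{"delta_pos":[-0.002,0.01,0],"twist":0.01,"hand":0.01},{"delta_pos":[-0.005,0.035,0],"twist":0.04,"hand":0.01},{"delta_pos":[-0.01,0.065,0],"twist":0.07,"hand":0.01},{"delta_pos":[-0.014,0.1,0],"twist":0.1,"hand":0.01},{"delta_pos":[-0.019,0.135,0],"twist":0.14,"hand":0.01},{"delta_pos":[-0.024,0.17,0],"twist":0.17,"hand":0.01},{"delta_pos":[-0.029,0.2,0],"twist":0.2,"hand":0.01},{"delta_pos":[-0.032,0.22,0],"twist":0.22,"hand":0.01}]'
python3 d.py 0.5635 -0.1765 0.285 -0.274
```

```text
t: 9.3
position: [0.5548, 0.0457, 0.2842]
orientation: [1.0, -0.026, -0.001, 0.0]
ft_force: [-0.1, 0.5, -2.1]
grip_width: 0.0258
grasp_force: 44.6
t 9.3 pos [0.5548 0.0457 0.2842] tool delta [ 0.0202  0.2214 -0.0006] twist 0.2223 tilt [-2.e-03 -8.e-04 -1.e+00] j [ 0.48  0.34 -0.77  1.72  0.25  1.19 -1.97] F [-0.1  0.5 -2.1]
```

```bash
python3 -m creep '[{"delta_pos":[0.002,0.02,0],"twist":0.02,"hand":0.01},{"delta_pos":[0.005,0.055,0],"twist":0.05,"hand":0.01},{"delta_pos":[0.008,0.09,0],"twist":0.09,"hand":0.01},{"delta_pos":[0.011,0.125,0],"twist":0.12,"hand":0.01},{"delta_pos":[0.014,0.16,0],"twist":0.16,"hand":0.01},{"delta_pos":[0.017,0.19,0],"twist":0.19,"hand":0.01},{"delta_pos":[0.02,0.215,0],"twist":0.215,"hand":0.01},{"delta_pos":[0.02,0.221,0],"twist":0.222,"hand":0.01}]'
python3 -m creep '[{"delta_pos":[0,0,0],"twist":0,"hand":0.01},{"delta_pos":[0,0,0.02],"twist":0,"hand":0.01},{"delta_pos":[0,0,0.04],"twist":0,"hand":0.01},{"delta_pos":[0,0,0.06],"twist":0,"hand":0.01},{"delta_pos":[0,0,0.08],"twist":0,"hand":0.01},{"delta_pos":[0,0,0.095],"twist":0,"hand":0.01},{"delta_pos":[0,0,0.1],"twist":0,"hand":0.01},{"delta_pos":[0,0,0.1],"twist":0,"hand":0.01}]'
python3 d.py 0.5635 -0.1765 0.129 -0.274
python3 - <<'E'
from cell import camera
import cv2,numpy as np
s=camera("scene")["color"][130:290,130:290];t=camera("top")["color"][150:310,290:450]
f=lambda i:cv2.resize(i,(400,400),interpolation=cv2.INTER_CUBIC)
cv2.imwrite("pics/over.png",np.hstack([f(s),f(t)])[...,::-1])
E
```

```text
t: 10.3
position: [0.5647, -0.1754, 0.285]
orientation: [0.991, -0.136, -0.0, 0.0]
ft_force: [-0.1, -0.3, -2.3]
grip_width: 0.0254
grasp_force: 44.6
t: 11.3
position: [0.5649, -0.1732, 0.1852]
orientation: [0.991, -0.135, -0.0, -0.0]
ft_force: [0.3, 0.8, -2.5]
grip_width: 0.0255
grasp_force: 44.5
t 11.3 pos [ 0.5649 -0.1732  0.1852] tool delta [-0.0005  0.0036  0.0562] twist 0.0039 tilt [-1.e-04  2.e-04 -1.e+00] j [ 0.71  0.48 -0.6   1.74  0.31  1.02 -1.84] F [ 0.3  0.8 -2.5]
```

View pics/over.png

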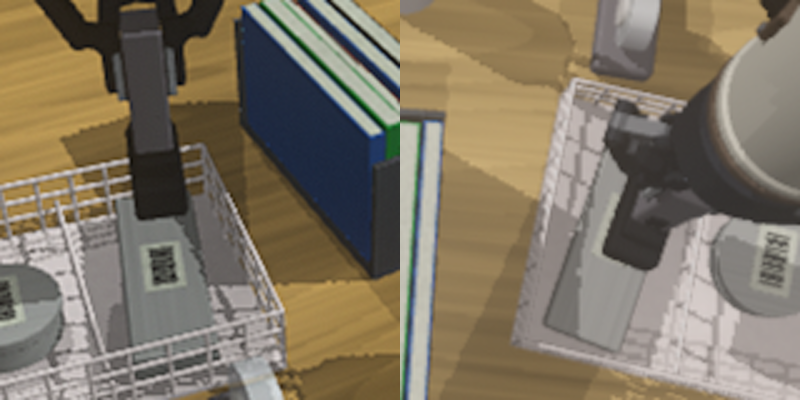

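The upright scanner hangs above the long tin, with its head at scene crop ≈(160,205) in line with the tin and the tag still visible at (160,265). I'll descend slowly to a 2 cm gap.

```bash
python3 -m creep '[{"delta_pos":[0,0.003,0],"twist":0.004,"hand":0.01},{"delta_pos":[0,0.003,0.01],"twist":0.004,"hand":0.01},{"delta_pos":[0,0.003,0.02],"twist":0.004,"hand":0.01},{"delta_pos":[0,0.003,0.03],"twist":0.004,"hand":0.01},{"delta_pos":[0,0.003,0.04],"twist":0.004,"hand":0.01},{"delta_pos":[0,0.003,0.05],"twist":0.004,"hand":0.01},{"delta_pos":[0,0.003,0.056],"twist":0.004,"hand":0.01},{"delta_pos":[0,0.003,0.056],"twist":0.004,"hand":0.01}]'
python3 d.py 0.5635 -0.1765 0.129 -0.274
python3 - <<'E'
from cell import camera
from h import *
C0=[]
for n,(x,y) in(("scene",(145,165)),("top",(330,190))):
    im=camera(n)["color"][...,::-1].copy()
    k=5;o=cv2.resize(im[y:y+100,x:x+80],None,fx=k,fy=k,interpolation=cv2.INTER_CUBIC)
    c,s=np.cos(-.274),np.sin(-.274)
    q=[np.array([.5635+c*a-s*b,-.1765+s*a+c*b,.05]) for a,b in((.04,.018),(.04,-.018),(-.04,-.018),(-.04,.018))]
    for Z,col in((0,(0,0,255)),(.028,(0,255,255))):
        p=np.int32([(proj(n,X+[0,0,Z])-[x,y]+.5)*k for X in q]);cv2.polylines(o,[p],True,col,1)
    C0.append(o)
cv2.imwrite("pics/hold.png",np.hstack(C0))
E
```

```text
t: 12.4
position: [0.5637, -0.176, 0.1287]
orientation: [0.991, -0.137, -0.0, -0.0]
ft_force: [0.7, 0.2, -3.5]
grip_width: 0.0259
grasp_force: 44.6
t 12.4 pos [ 0.5637 -0.176   0.1287] tool delta [-0.0001  0.0005 -0.0003] twist -0.0001 tilt [-9.e-04  4.e-04 -1.e+00] j [ 0.69  0.55 -0.57  1.79  0.36  0.92 -1.88] F [ 0.7  0.2 -3.5]
```

View pics/hold.png

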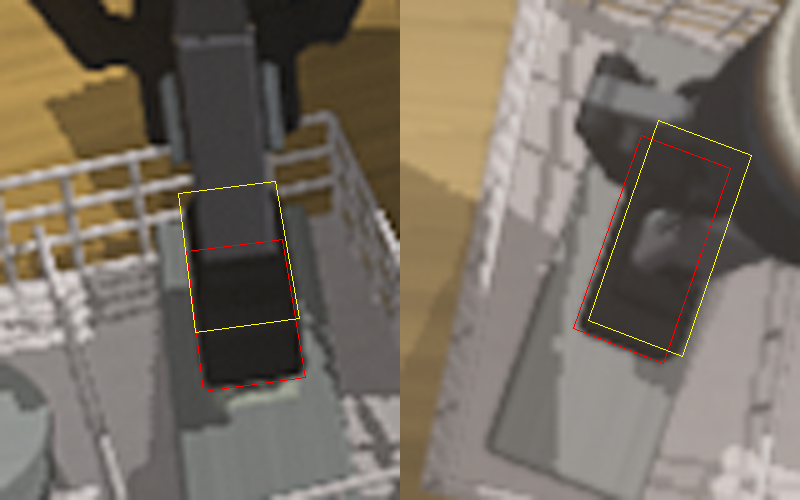

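The held head matches the predicted outline in both views to about 1 mm, for example its lower edge at scene crop (205–300,385). It is aligned with the tin and clear of both tin and basket. I'll let it settle, check once more and hand in.

```bash
python3 -m creep '[{"delta_pos":[0,0.0005,0],"twist":0,"hand":0.01},{"delta_pos":[0,0.0005,0],"twist":0,"hand":0.01},{"delta_pos":[0,0.0005,0],"twist":0,"hand":0.01},{"delta_pos":[0,0.0005,0],"twist":0,"hand":0.01},{"delta_pos":[0,0.0005,0],"twist":0,"hand":0.01},{"delta_pos":[0,0.0005,0],"twist":0,"hand":0.01},{"delta_pos":[0,0.0005,0],"twist":0,"hand":0.01},{"delta_pos":[0,0.0005,0],"twist":0,"hand":0.01}]'
python3 d.py 0.5635 -0.1765 0.129 -0.274
python3 -c "from cell import finish_job;print(finish_job())"
```

```text
t: 13.5
position: [0.5639, -0.1766, 0.1293]
orientation: [0.991, -0.137, 0.0, -0.0]
ft_force: [0.1, -0.0, -1.9]
grip_width: 0.0256
grasp_force: 44.6
t 13.5 pos [ 0.5639 -0.1766  0.1293] tool delta [-0.0004  0.      0.0003] twist -0.0002 tilt [ 1.e-04 -0.e+00 -1.e+00] j [ 0.69  0.55 -0.57  1.79  0.36  0.92 -1.88] F [ 0.1 -0.  -1.9]
the job is handed in; nothing more can be done
None
```

I handed the job in at 13.5 s with the scanner held steady and upright about 2 cm above the long tin's tag, its head centred over the tag to about 2 mm and aligned with the row of bars; nothing else was touched.

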